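# Change over the dispensing bottle by its snap caps

## Robot

A 6-joint arm with a two-finger parallel gripper is mounted at the origin on a cart in front of the work surface, level with it; the furniture and walls round the work are solid. World frame = base frame: x ahead of the robot, y to its left, z up, the work surface at z = 0. Lengths are in m, angles in rad, forces in N, time in s.
With the tool pointing down it reaches from about 0.35 to 0.975 m from the base axis. Payload 7.1 kg.
Tool frame: the origin (TCP) lies midway between the tips of the shut fingers; the grasp point (between the pads) lies 19 mm behind it; z points along the fingers, x is the direction in which the jaws open and shut, and the axes are right-handed (so a half turn about z gives the same grasp; the last joint's range is limited). The gripper opens to 88 mm and grips with 3 to 60 N. Pads are 20 mm wide; open, the fingers measure 115 mm over their backs; the gripper's body (75 mm by 178 mm) begins 61 mm behind the grasp point.
Start: joints at [1.13, 0.423, 1.63, -0, 1.089, -0.019], TCP at [0.256, 0.57, 0.223] pointing down, gripper open.
Joint ranges: [-3, 3], [-0.9, 2.11], [0.09, 2.58], [-1.31, 4.45], [0.11, 2.69], [-2.54, 2.54]. Speed limits (rad/s): [2.39, 2.39, 3.01, 3.14, 3.14, 3.14].

## Interface

Orientations are given as a unit quaternion [w, x, y, z].
In Python, from station import move_pose, movel, movej, command_gripper, wait, inverse_kinematics, read_camera, camera_info, MotionError, job_done, get_time, get_joint_pos, get_qvel, get_effort, get_tcp_pos, get_ee_rot, get_ft_force, get_ft_torque, get_grip_width gives the robot as it stands. Calls block until the motion is done:
- move_pose(position, orientation): joint-space move of the TCP to a pose.
- movel(position, frame=None, v=0.15, until_force=None): straight line of the TCP; frame=None keeps the orientation; v is the mean speed in m/s. With until_force (N) it stops when the force on the tool has changed by that much, and returns True; else False.
- movej(angles): joint-space move.
- command_gripper(opening): opening from 0.0 (shut) to 1.0 (fully open); the grip force is fixed at half the most; returns when the fingers have stopped.
- wait(seconds).
- inverse_kinematics(position, orientation): joint angles nearest the present ones, or None.
- read_camera(name): name is "side" or "top" or "wrist"; returns the picture (480x640x3 uint8, red, green, blue); there is no depth.
- camera_info(name): a dict with "intrinsics" (3x3 intrinsics, pixels), "T" (4x4, takes a point from camera to world coordinates); the wrist camera has in their place "tool_from_camera" (4x4, takes a point from camera to tool coordinates, whose origin is the TCP and whose axes are the tool frame's). Camera axes: x right, y up, looking along -z (the intrinsics and any distortion apply to the point x, -y, -z); pixel columns grow to the right and rows downward; lengths in m; the calibration is good to about 2 mm. A picture is of the moment at which its call begins: read the wrist's pose just before it. camera_info takes no time and is no camera call.
A pose or a line that the arm cannot do raises MotionError and nothing moves.
- job_done(): hands the job in, once; it reports no verdict.
Readings, each from a call of its own:
- get_time(): time.
- get_joint_pos(): joint angles.
- get_qvel(): joint speeds.
- get_effort(): joint torques, N m.
- get_tcp_pos(): TCP position.
- get_ee_rot(): TCP orientation.
- get_ft_force(): force on the tool from outside, world axes, zero at the start.
- get_ft_torque(): the same for the moment, N m.
- get_grip_width(): opening from 0.0 (shut) to 1.0 (fully open).
Only numpy, scipy, OpenCV 4.12 (cv2) and the standard library are available. Lean on these libraries where they do the work, as an engineer would, in place of code of your own. Each camera call takes 0.05 s, during which the arm holds its last target. There are 200 camera calls.

## Task

We are changing bottles. In the metal rack the square bottle stands open, with its grey push-pull cap up: push that cap fully down until it snaps shut. Only then pull the cap of the tall slim bottle fully up until it snaps open. Leave the squat round bottle shut, and do not push about the tape roll, the cutters or the nozzle beside the rack.

Things in the scene. Friction and masses are not known exactly. Their poses are not given: they have to be found in the camera images.
- rack: fixed aluminium tray 84 x 244 x 40 mm (x, y, z) with three square bays in a row along its own y, 80 mm apart, one bottle fixed in each, in any order. Origin: centre of its underside, z up
- square_cap_top (a point): centre of the flat top of the cap on the square bottle (white, body 46 x 46 mm; the bottle is fixed); moves with the cap. 120 mm above the table when shut, 134 mm when open; collar top 96 mm above the table
- tall_cap_top (a point): centre of the flat top of the cap on the tall slim round bottle (white, body 38 mm in diameter; the bottle is fixed); moves with the cap. 148 mm above the table when shut, 162 mm when open; collar top 124 mm above the table
- squat_cap_top (a point): centre of the flat top of the cap on the squat round bottle (white, body 60 mm in diameter; the bottle is fixed); moves with the cap. 102 mm above the table when shut; collar top 78 mm above the table
- square_cap (a joint): square bottle's grey ribbed push-pull cap, 26 mm diameter, 24 mm tall; it rides on a stem above a black collar 32 mm in diameter, which it touches when shut. Value in m: 0 = fully down (shut, snapped home), 0.014 = fully up (open, snapped open); a detent holds it at either end, takes about 8 N to overcome and snaps over at mid-travel. It cannot come off. Starts open
- tall_cap (a joint): tall bottle's grey ribbed push-pull cap, 26 mm diameter, 24 mm tall; it rides on a stem above a black collar 32 mm in diameter, which it touches when shut. Value in m: 0 = fully down (shut, snapped home), 0.014 = fully up (open, snapped open); a detent holds it at either end, takes about 8 N to overcome and snaps over at mid-travel. It cannot come off. Starts shut
- squat_cap (a joint): squat bottle's grey ribbed push-pull cap, 26 mm diameter, 24 mm tall; it rides on a stem above a black collar 32 mm in diameter, which it touches when shut. Value in m: 0 = fully down (shut, snapped home), 0.014 = fully up (open, snapped open); a detent holds it at either end, takes about 8 N to overcome and snaps over at mid-travel. It cannot come off. Starts shut and stays shut
- tape_roll: loose amber roll of tape, 60 mm in diameter, 12 mm tall, lying flat beside one end of the rack; origin: centre of its underside. Leave alone
- side_cutters: loose green-handled side cutters, 53 x 108 x 11 mm, lying on the neighbouring desk past the rack's other end, 6 mm higher; origin: centre of the underside. Leave alone
- nozzle: loose small grey metal nozzle, 22 x 26 x 36 mm, standing in front of the rack (on the robot's side); origin: centre of its underside. Leave alone
Things that resemble listed ones, but are neither listed nor needed, are in the scene too. What is shaped like the part that bears squat_cap_top but blue or yellow is not meant.

How it is judged:
By the outcome, as a careful person would: the job done as asked, in the order asked, and still so for the second after the job is handed in, with the robot touching nothing.
It also fails if it takes over 35 s, if anything falls off the work surface, if the arm or the gripper's body presses on something with over 40 N, if the wrist force passes 120 N, or if a joint passes its speed limit or range.

## Working session

There is one attempt and no reset: what is moved stays moved. The work goes in short steps, each a Python script; the robot and the scene stay as the last script left them, time stands still between calls to the robot, and variables do not carry over. Pictures are saved under pics/ and viewed, about 8 in all and at most 12, crops included, and the job is handed in when it is done.

```bash
mkdir -p pics; cat > h.py <<'E'
import numpy as np, cv2
from station import *
def save(n,f):
    im=read_camera(n); cv2.imwrite('pics/'+f,im[:,:,::-1]); return im
def ray(name,px,T=None):
    c=camera_info(name); K=np.array(c["intrinsics"]); T=np.array(c["T"]) if T is None else T
    p=cv2.undistortPoints(np.array([[px]],float),K,np.array(c.get("distortion",np.zeros(5)),float)).ravel()
    d=T[:3,:3]@np.array([p[0],-p[1],-1]); return T[:3,3],d
def atz(name,px,z,T=None):
    o,d=ray(name,px,T); return o+d*(z-o[2])/d[2]
E
python3 - <<'E'
from h import *
save('top','top.png');save('side','side.png')
for n in('top','side','wrist'):print(camera_info(n))
print(get_ee_rot(),get_time())
E
```

```text
{'intrinsics': array([[491.09475109,   0.        , 322.38660001],
       [  0.        , 491.09475109, 242.73029265],
       [  0.        ,   0.        ,   1.        ]]), 'T': array([[ 0.02368125,  0.98353618, -0.17915298,  0.32588696],
       [-0.99961926,  0.025834  ,  0.00969249,  0.22795984],
       [ 0.01416115,  0.17885523,  0.98377348,  1.0207354 ],
       [ 0.        ,  0.        ,  0.        ,  1.        ]])}
{'intrinsics': array([[475.81976513,   0.        , 323.70149122],
       [  0.        , 475.81976513, 237.99920672],
       [  0.        ,   0.        ,   1.        ]]), 'T': array([[ 0.92967337,  0.20035473, -0.30913655,  0.16325389],
       [-0.36795549,  0.46452956, -0.80549429, -0.64206723],
       [-0.01778152,  0.86259508,  0.50558238,  0.65402344],
       [ 0.        ,  0.        ,  0.        ,  1.        ]])}
{'intrinsics': array([[419.71715366,   0.        , 315.35702151],
       [  0.        , 419.71715366, 239.7377897 ],
       [  0.        ,   0.        ,   1.        ]]), 'tool_from_camera': array([[ 9.99996707e-01, -2.03710029e-03, -1.56105656e-03,
         7.08862802e-04],
       [-2.39597941e-03, -9.59001466e-01, -2.83390979e-01,
        -7.77735810e-02],
       [-9.19759687e-04,  2.83393786e-01, -9.59003189e-01,
        -1.61133644e-01],
       [ 0.00000000e+00,  0.00000000e+00,  0.00000000e+00,
         1.00000000e+00]])}
[ 3.32101517e-04  8.39476056e-01  5.43396285e-01 -5.64264533e-04] 0.1
```

View pics/top.png

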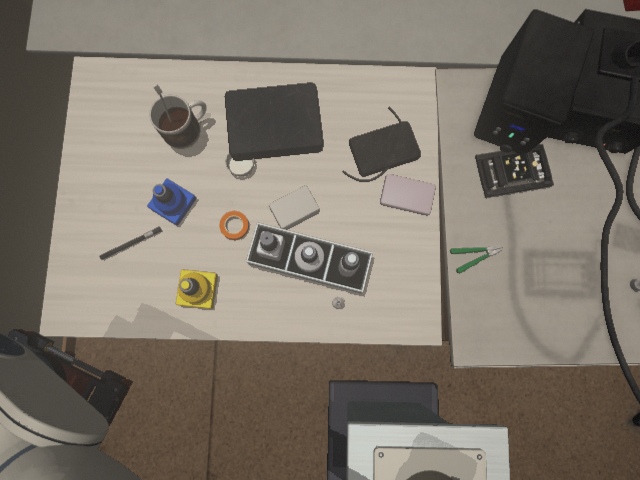

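View pics/side.png

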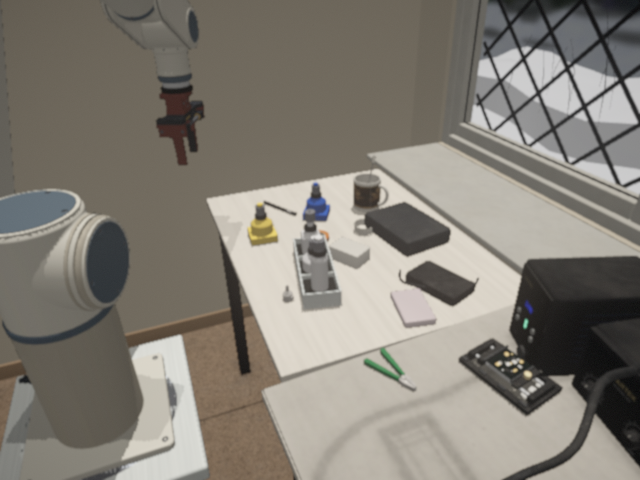

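Top view: square bottle at (268,240), squat at (309,253) and tall at (349,262). The nozzle is at (338,302), the tape at (234,225) and the cutters at (475,255). Next I'll zoom in.

```bash
python3 - <<'E'
from h import *
a=cv2.imread('pics/top.png')[215:315,230:390]
cv2.imwrite('pics/crop.png',cv2.resize(a,None,fx=5,fy=5,interpolation=cv2.INTER_CUBIC))
for n,p,z in(('sq',(266,238),.134),('squat',(309,252),.102),('tall',(350,257),.148),('nozzle',(338,302),.03),('c1',(255,226),.04),('c2',(374,254),.04),('c3',(367,291),.04),('c4',(249,262),.04)):print(n,atz('top',p,z).round(4))
E
```

```text
sq [0.4935 0.3229 0.134 ]
squat [0.4747 0.2438 0.102 ]
tall [0.46   0.1691 0.148 ]
nozzle [0.3862 0.184  0.03  ]
c1 [0.5355 0.3565 0.04  ]
c2 [0.484  0.1133 0.04  ]
c3 [0.4089 0.1269 0.04  ]
c4 [0.4612 0.3649 0.04  ]
```

View pics/crop.png

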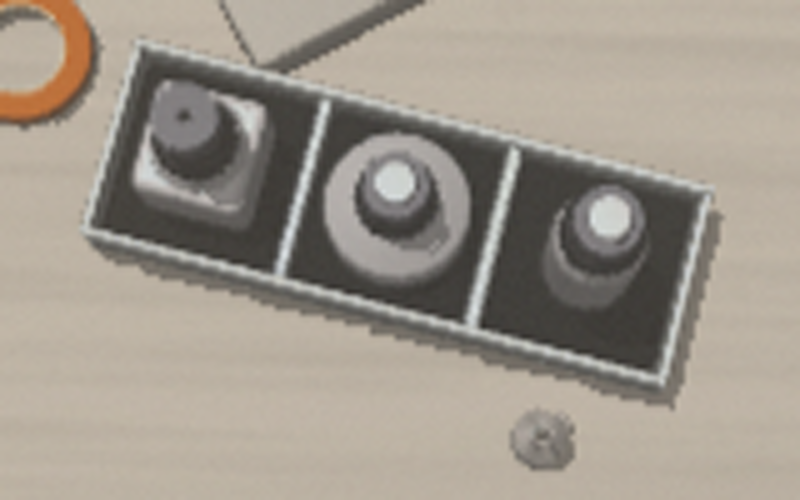

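```bash
cat >> h.py <<'E'
from scipy.spatial.transform import Rotation as R
def down(a): # jaw x axis at world angle a, pointing down
    x=np.array([np.cos(a),np.sin(a),0]); z=np.array([0,0,-1.]); q=R.from_matrix(np.c_[x,np.cross(z,x),z]).as_quat(); return [q[3],*q[:3]]
def wristT():
    q=np.array(get_ee_rot()); T=np.eye(4); T[:3,:3]=R.from_quat([*q[1:],q[0]]).as_matrix(); T[:3,3]=get_tcp_pos()
    return T@np.array(camera_info('wrist')['tool_from_camera'])
E
python3 - <<'E'
from h import *
P={}
for n,p,z in(('sq',(266.8,238.2),.134),('squat',(309,251.2),.102),('tall',(351.8,258),.148),('c1',(257.8,223.4),.04),('c2',(372.2,253),.04),('c3',(362.8,291.8),.04),('c4',(246.8,261),.04)):P[n]=atz('top',p,z);print(n,P[n].round(4))
d=P['sq']-P['tall'];print(np.linalg.norm(d[:2]),np.arctan2(d[1],d[0]),[np.linalg.norm((P[a]-P[b])[:2]).round(4) for a,b in(('c1','c2'),('c2','c3'),('c3','c4'))])
a=np.arctan2(d[1],d[0]); m=(P['sq']+P['tall'])/2; m[2]=.30
for s in(0,np.pi,np.pi/2,-np.pi/2):
    j=inverse_kinematics(m,down(a+s));print(s,a+s,None if j is None else np.round(j,2))
E
```

```text
sq [0.4931 0.3214 0.134 ]
squat [0.4762 0.2439 0.102 ]
tall [0.4583 0.1658 0.148 ]
c1 [0.5411 0.351  0.04  ]
c2 [0.486  0.1169 0.04  ]
c3 [0.4071 0.1353 0.04  ]
c4 [0.4631 0.3694 0.04  ]
0.15944460856101286 1.3506053688620736 [np.float64(0.2405), np.float64(0.081), np.float64(0.2408)]
0 1.3506053688620736 [ 0.45  0.2   1.75 -0.    1.19 -0.9 ]
3.141592653589793 4.492198022451866 [ 0.45  0.2   1.75 -0.    1.19  2.24]
1.5707963267948966 2.92140169565697 [ 0.45  0.2   1.75 -0.    1.19 -2.47]
-1.5707963267948966 -0.22019095793282295 [ 0.45  0.2   1.75 -0.    1.19  0.67]
```

```bash
python3 - <<'E'
from h import *
move_pose([.4757,.2436,.27],down(1.3506)); command_gripper(0)
T=wristT(); save('wrist','w1.png')
K=np.array(camera_info('wrist')['intrinsics'])
for p in([.4931,.3214,.134],[.4762,.2439,.102],[.4583,.1658,.148]):
    c=np.linalg.inv(T)@[*p,1]; print(np.round(K@[c[0]/-c[2],c[1]/c[2],1],1))
np.save('T1.npy',T);print(get_time())
E
```

```text
[422.8 226.5   1. ]
[314.4 216.8   1. ]
[199.7 231.2   1. ]
2.9667
```

View pics/w1.png

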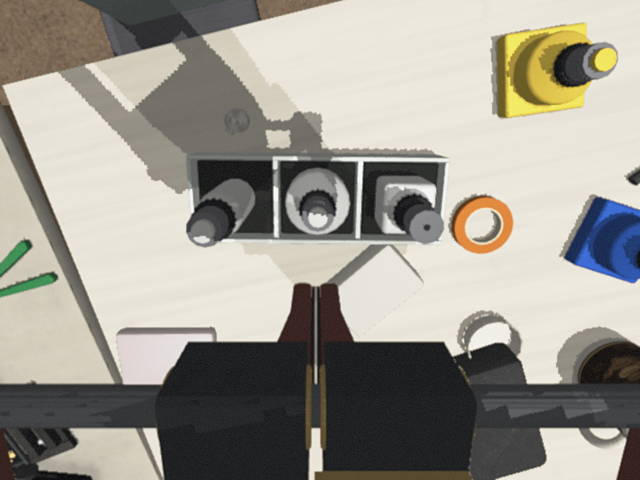

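The wrist view puts the square cap at about (427,227), the squat at (319,212) and the tall at (206,229). That is a steady 5 px shift from what the top camera predicted, or about 3 mm. I'll average the two and push the square cap.

```bash
python3 - <<'E'
from h import *
T=np.load('T1.npy')
A=[atz('wrist',p,z,T) for p,z in(((427,227.5),.134),((206,229.5),.148))]
print(np.round(A,4))
s=(A[0]+[.4931,.3214,.134])/2; q=down(1.3506)
move_pose([s[0],s[1],.165],q)
T=wristT(); save('wrist','w2.png'); np.save('T2.npy',T)
f0=np.array(get_ft_force())
print(movel([s[0],s[1],.118],v=.04,until_force=30),get_tcp_pos(),np.array(get_ft_force())-f0)
T=wristT(); 
movel([s[0],s[1],.19],v=.15)
save('side','s2.png');print(get_time())
E
python3 -c "
import cv2
cv2.imwrite('pics/s2c.png',cv2.resize(cv2.imread('pics/s2.png')[180:310,250:410],None,fx=4,fy=4,interpolation=2))"
```

```text
[[0.4945 0.3243 0.134 ]
 [0.4581 0.1704 0.148 ]]
True [0.49363995 0.32277448 0.12028054] [-0.90450504 -1.25714079  7.62940009]
5.375
```

View pics/w2.png

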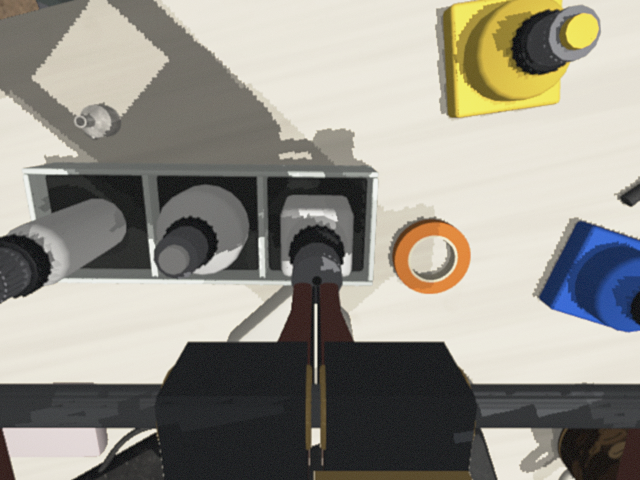

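View pics/s2c.png

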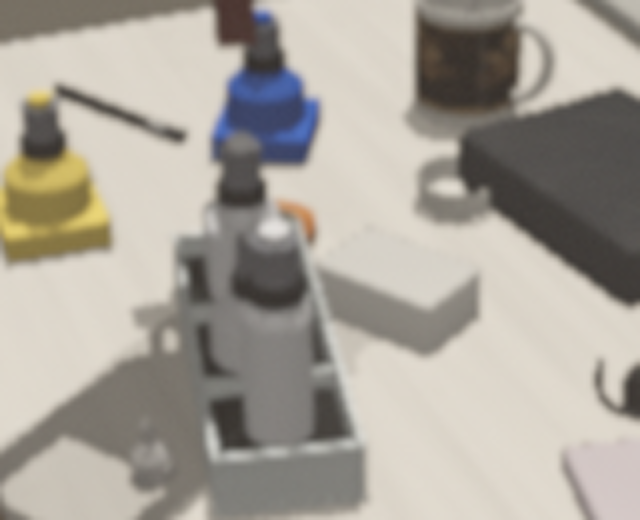

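The cap went down to a contact height of 0.1203, so it looks shut. I'll press once more to confirm, then open the gripper above the tall cap and take a close look.

```bash
python3 - <<'E'
from h import *
q=down(1.3506)
p=get_tcp_pos()
movel([p[0],p[1],.128],v=.15); f0=np.array(get_ft_force())
print(movel([p[0],p[1],.1175],v=.03,until_force=40),get_tcp_pos(),np.array(get_ft_force())-f0)
movel([p[0],p[1],.21],v=.2)
move_pose([.4584,.1675,.20],q); command_gripper(.65)
T=wristT(); save('wrist','w3.png'); np.save('T3.npy',T)
K=np.array(camera_info('wrist')['intrinsics'])
c=np.linalg.inv(T)@[.4584,.1675,.148,1]; print(np.round(K@[c[0]/-c[2],c[1]/c[2],1],1),get_time())
E
```

```text
False [0.49394978 0.32298646 0.12013513] [-4.48175667 -2.9932976  18.03465976]
[313.4 265.6   1. ] 8.775
```

View pics/w3.png

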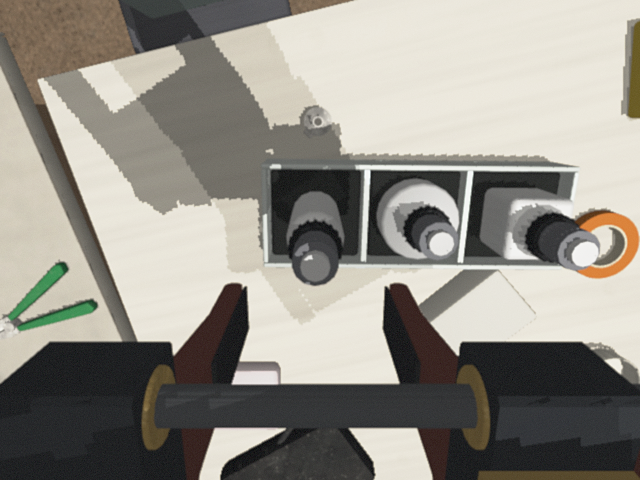

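The second press stopped at 0.1201, so the square cap is home. The tall cap top is at about (316,266), centred between the fingers to within about 1 mm. Now I'll grip it and pull.

```bash
python3 - <<'E'
from h import *
x,y=.4586,.1683
print(movel([x,y,.1265],v=.06,until_force=12),get_tcp_pos())
command_gripper(0); print('grip mm',get_grip_width()*88); f0=np.array(get_ft_force())
print(movel([x,y,.1425],v=.03,until_force=35),get_tcp_pos(),np.array(get_ft_force())-f0,get_grip_width()*88)
wait(.2); command_gripper(.65)
movel([x,y,.23],v=.15)
c=get_joint_pos()
save('wrist','w4.png');save('side','s4.png');save('top','t4.png');print(get_time())
a=cv2.imread('pics/s4.png')[190:310,260:380];b=cv2.imread('pics/w4.png')[120:340,100:640]
a=cv2.resize(a,(400,400),interpolation=2);b=cv2.resize(b,(400,163))
t=cv2.imread('pics/t4.png')[200:320,200:520];t=cv2.resize(t,(400,150))
cv2.imwrite('pics/v4.png',np.hstack([a,np.vstack([b,t,np.zeros((87,400,3),np.uint8)])]))
E
```

```text
False [0.45887605 0.16839771 0.12684802]
grip mm 25.51649412875262
False [0.45804835 0.16728957 0.14145647] [  3.65478116   1.34585205 -12.18355301] 25.554828838777357
13.1917
```

View pics/v4.png

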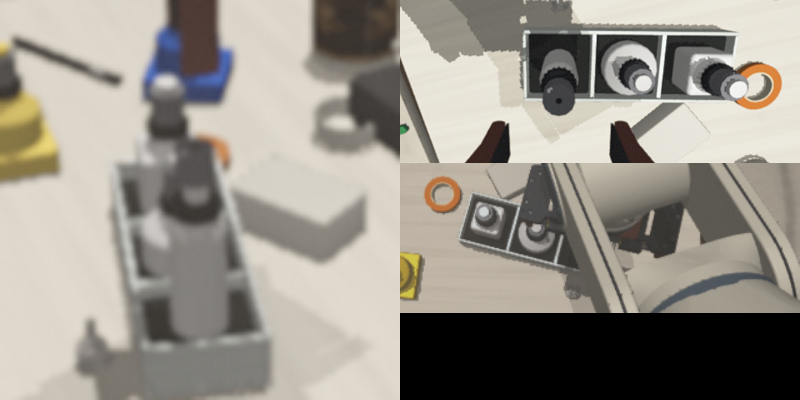

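The side view suggests the tall cap is up. Before handing in I'll project both candidate heights into the before and after side pictures.

```bash
python3 - <<'E'
from h import *
c=camera_info('side');K=np.array(c['intrinsics']);Ti=np.linalg.inv(np.array(c['T']))
ims=[]
for f in('s2','s4'):
    im=cv2.imread(f'pics/{f}.png'); o=cv2.resize(im[215:265,295:345],None,fx=8,fy=8,interpolation=0)
    for z,col in((.148,(0,0,255)),(.162,(0,255,0))):
        p=Ti@[.4586,.1680,z,1]; u=K@[p[0]/-p[2],p[1]/p[2],1]; print(u.round(1))
        cv2.circle(o,(int((u[0]-295+.5)*8),int((u[1]-215+.5)*8)),4,col,-1)
    ims.append(o)
cv2.imwrite('pics/v5.png',np.hstack(ims))
E
```

```text
[316.8 238.5   1. ]
[316.6 232.7   1. ]
[316.8 238.5   1. ]
[316.6 232.7   1. ]
```

View pics/v5.png

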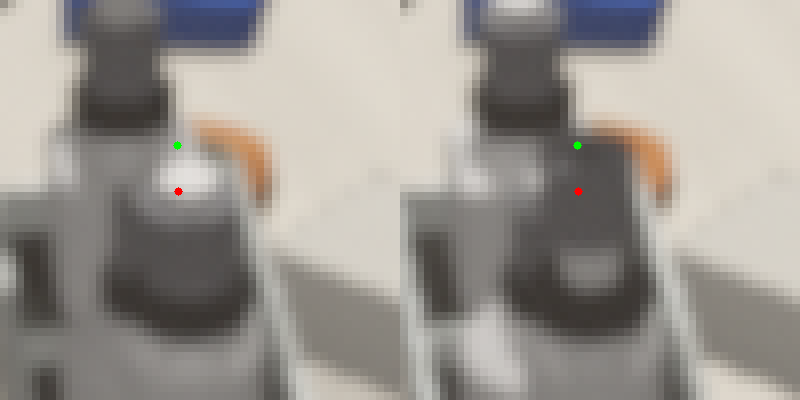

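In the "after" picture the tall cap top sits at the 0.162 marker and the stem shows below the cap. In the "before" picture it was at 0.148. The square cap hasn't changed since it was pressed.

```bash
python3 -c "
from station import *
job_done();print(get_time())"
```

```text
the job is handed in; nothing more can be done
the job is handed in; nothing more can be done
```

I shut the square bottle first, then opened the tall one, and handed the job in. The last clock reading was 13.2 s, against the 35 s limit.

- **Square cap:** I pushed it down with the closed fingers. A second, harder press stopped at 0.1201 m with about 18 N, which matches the 0.120 m shut height.
- **Tall cap:** I gripped it (25.5 mm wide) and pulled it up 14.6 mm. It ended against its upper stop with about 12 N and no sign of slipping. In the side picture its top moved from the 0.148 m mark to the 0.162 m mark, and the stem shows below the cap.
- **Everything else:** I never touched the squat bottle, tape roll, cutters or nozzle. The squat cap still looks shut in the last pictures. In the final top picture the arm hid part of the rack, so I didn't measure the loose items again.
- **Disagreement:** the top and wrist cameras differed by 3–5 mm along the rack. I averaged them, and the close look confirmed the tall cap to about 1 mm before I gripped it.

The gripper was open about 7 cm above the tall cap, touching nothing, when I handed in.

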